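Send a bearing block down the tip-tray sorter with the joystick

TASK

Set the pillow-block casting (the one with the arched top and long foot) down on the tipping tray, then tilt the joystick all the way towards the slatted crate and keep it over for about two seconds so that the casting slides off into the crate. Ease the joystick smoothly back to centre without ever letting it snap back or jerking it, then let go; leave the flange casting, clipboard, tape roll and bottle where they are.

Things in the scene. Friction and masses are not known exactly. Their poses are not given: they have to be found in the camera images.
- block_c (a point): Loose pillow-block casting to sort, aluminium, 0.35-0.65 kg, upright on the table, left or right. Foot 110 (own x) by 46 (y) by 16 mm high; on it an arched body 64 long (x), 36 thick (y) with flat faces and a dark bore, top a 32 mm radius arch about a y axis 40 mm up; 72 mm high in all. Point: its centre, 36 mm above the underside; z up. Grip across the 36 mm body, above the foot.
- tray_c (a point): Tipping tray: slippery flat steel, 170 (own x) by 130 mm (own y), 16 mm rims at the x ends (162 mm clear between), open at both y sides. Point: centre of its upper face, 165 mm above the table. Tips about its x axis with the joystick, 1:1, to the same side (stick to +y: +y edge goes down). The casting slides off from about 0.25 rad; set off centre it tilts the tray a few hundredths of a rad.
- stick (a joint): Tilt of the spring-centred joystick, rad: 0 upright, positive leaning to the +y of stick_pivot, negative to -y; stops at +-0.46. The spring needs about 7 N sideways at the knob at the stop. Let go, it snaps back fast.
- stick_pivot (a point): Fixed point about which the joystick tilts (hinge along this frame's x), 60 mm above the table on top of the 100 by 100 mm console, 170 mm from the tray's centre on the robot's side. This is the sorter's frame (turned a little on the bench): x points from joystick to tray, y along the row of bins, z up.
- knob (a point): Centre of the joystick's black ball knob, 44 mm in diameter, 115 mm above the pivot on a 16 mm shaft; 175 mm above the table when upright. Moves on an arc of 115 mm radius about stick_pivot in that frame's y-z plane, up to 51 mm to either side and 12 mm down.
- crate_in (a point): Centre of the inner floor of the slatted wooden crate that must receive the casting: fixed, 170 by 170 mm outside, 100 mm high, walls 8 mm. Stands beside the tray, 160 mm from its centre along the sorter's +y or -y: which side changes.
- tote_in (a point): Centre of the inner floor of the plain solid-walled plastic tote of the same footprint and height (walls 5 mm), on the other side of the tray: the wrong one for this casting.
- flange: Bystander, loose: a different casting, a 90 by 90 by 14 mm square flange with a low round boss (66 mm across, 40 mm high overall). On the table on the other side from the pillow block. Origin under its centre.
- clipboard: Bystander, loose: small clipboard 240 by 165 mm, 19 mm high at the clip, lying on the table to the left. Origin under its centre.
- tape: Bystander, loose: tape roll 100 mm across, 48 mm high, flat on the table to the right. Origin under its centre.
- spray: Bystander, loose: upright bottle 64 mm across, 190 mm high, on the table to the right, farther out than the tape. Origin under its centre.
Not all that is in view belongs to the job. What is shaped like the part that bears block_c but purple is not meant.

How it is judged:
By the outcome, as a careful person would: the job done as asked, in the order asked, and still so for the second after the job is handed in, with the robot touching nothing.
It also fails if it takes over 58 s, if anything falls off the work surface, if the arm or the gripper's body presses on something with over 40 N, if the wrist force passes 120 N, or if a joint passes its speed limit or range.

ROBOT

A 7-joint arm with a two-finger parallel gripper is mounted at the origin on the work surface. World frame = base frame: x ahead of the robot, y to its left, z up, the work surface at z = 0. Lengths are in m, angles in rad, forces in N, time in s.
With the tool pointing down it reaches from about 0.35 to 0.9 m from the base axis. Payload 8.1 kg.
Tool frame: the origin (TCP) lies at the very end of the fingers, on their centre line; the grasp point (between the pads) lies 19 mm behind it (arm.grip_depth is the distance from the TCP to the grasp point, in m); x points along the fingers, z is the direction in which the jaws open and shut, and the axes are right-handed (so a half turn about x gives the same grasp; the last joint's range is limited). The gripper opens to 92 mm and grips with 3 to 60 N. Pads are 19 mm wide; open, the fingers measure 130 mm over their backs; the gripper's body (75 mm by 190 mm) begins 47 mm behind the grasp point.
Start: joints at [1.077, 0.434, 0.025, 1.573, -0.012, 1.134, -0.075], TCP at [0.238, -0.578, 0.227] pointing down, gripper open.
Joint ranges: [-2.62, 2.62], [-0.44, 2.09], [-1.27, 1.32], [0.08, 2.57], [-1.32, 4.46], [0.12, 2], [-2.74, 2.74]. Speed limits (rad/s): [2.22, 2.22, 3.01, 3.01, 3.14, 3.14, 3.14].

INTERFACE

Orientations are given as a rotation vector (axis times angle).
In Python, from cell import status, cams, arm gives the robot as it stands. The module is installed in compiled form; this text tells all that it offers.
- The arm moves only by the tool step_arm, never from a script. Its argument "rows" is a list of rows, each a list of 7 numbers: the gripper command: -1 is fully open, 1 is shut, values between are in proportion, then the shift along the tool's x, y, z as a fraction of full scale, then the turn, a rotation vector about the tool's x, y, z as a fraction of full scale. In form: [[grip, x, y, z, rx, ry, rz], ...]. A call has 1 to 12 rows; each row is the pose to reach, as a shift and turn from the pose commanded when the call began, along the tool's axes at that moment; what a row does not reach only later rows make up. Full scale, the value 1, is 80 cm for a shift and 60 degrees for a turn. A row lasts 1/12 s, in which the tool goes at most 41.7 mm and 7.16 degrees, less where a joint would pass 70% of its speed; a pose out of reach is approached as far as the arm can. A call with a number of a shift or a turn outside -1 to 1 is refused whole. A call with a gripper value outside its range is refused whole. The fingers move at their own pace and stop on an object; "newtons" is the grip in N (left out, the last holds). Time passes only in rows, so rows that repeat a pose let the fingers close. It gives the time, the measured TCP pose, the force and the opening at its end, in the units of the state.
- status.observe(): the state, without advancing time (a new reading comes with each control period).
- cams.get_image(name): name is "side" or "top" or "wrist"; returns a dict with "pixels" (480x640x3 uint8, red, green, blue), "range_z" (480x640 float32, m along the optical axis (not along the pixel's ray), 0 where there is no reading), "camera_matrix" (3x3 intrinsics, pixels), "eye" and "attitude" of the camera in the world; the wrist camera has in their place "tool_from_camera" (4x4, takes a point from camera to tool coordinates, whose origin is the TCP and whose axes are the tool frame's). Camera axes: x right, y down, z forward; pixel columns grow to the right and rows downward; lengths in m; the calibration is good to about 2 mm. The wrist camera is an equidistant fisheye: a pixel r from the principal point sees the ray r / f radians off the axis. A picture is of the moment at which its call begins: read the wrist's pose just before it.
- arm.sign_off(): hands the job in, once; it reports no verdict.
The state is a dict: "clock": time; "joints": joint angles; "dq": joint speeds; "joint_efforts": joint torques, N m; "position": TCP position; "ee_rot": TCP orientation; "force": force on the tool from outside, world axes, zero at the start; "ft_torque": the same for the moment, N m; "width": opening from 0.0 (shut) to 1.0 (fully open).
Only numpy, scipy, OpenCV 4.12 (cv2) and the standard library are available. Lean on these libraries where they do the work, as an engineer would, in place of code of your own. Each camera call takes 0.05 s, during which the arm holds its last target.

## Working session

There is one attempt and no reset: what is moved stays moved. The work goes in short steps, Python scripts to look and compute and a tool call to move; the robot and the scene stay as the last step left them, time stands still between calls to the robot, and variables do not carry over. Pictures are saved under pics/ and viewed, and the job is handed in when it is done.

Besides the shell and the picture viewer there is one more tool, called after "Call:" as name(argument=value, ...) on one line, values as JSON. step_arm: Moves the arm, as the interface text tells. Its arguments: {"type":"object","properties":{"rows":{"type":"array","items":{"type":"array","items":{"type":"number"}}},"newtons":{"type":"number"}},"required":["rows"]}

```bash
mkdir -p pics; python3 - <<'E'
from cell import status,cams,arm
import cv2,numpy as np,pickle
s=status.observe(); print({k:np.round(v,3).tolist() for k,v in s.items()})
for n in("top","side","wrist"):
    d=cams.get_image(n); pickle.dump(d,open(f"{n}0.pkl","wb"))
    cv2.imwrite(f"pics/{n}0.png",d["pixels"][:,:,::-1])
    print(n,{k:np.round(v,3).tolist() for k,v in d.items() if k not in("pixels","range_z")})
print(arm.grip_depth)
E
```

```text
{'clock': 0.0, 'joints': [1.077, 0.435, 0.025, 1.574, -0.012, 1.134, -0.075], 'dq': [-0.0, 0.001, 0.002, -0.001, 0.001, -0.002, -0.0], 'joint_efforts': [-0.0, -66.784, 0.985, -31.445, -0.061, 0.043, 0.0], 'position': [0.238, -0.577, 0.226], 'ee_rot': [0.918, 1.371, -0.916], 'force': [0.316, -0.239, 0.622], 'ft_torque': [0.033, 0.031, -0.018], 'width': 0.998}
top {'camera_matrix': [[534.711, 0.0, 325.929], [0.0, 534.711, 234.025], [0.0, 0.0, 1.0]], 'eye': [0.313, 0.002, 1.437], 'attitude': [-2.188, 2.131, -0.192]}
side {'camera_matrix': [[466.414, 0.0, 323.844], [0.0, 466.414, 237.881], [0.0, 0.0, 1.0]], 'eye': [-0.054, 0.6, 1.098], 'attitude': [-1.016, 2.532, -0.947]}
wrist {'camera_matrix': [[371.648, 0.0, 317.552], [0.0, 371.648, 238.588], [0.0, 0.0, 1.0]], 'tool_from_camera': [[0.001, -0.302, 0.953, -0.158], [0.001, -0.953, -0.302, 0.082], [1.0, 0.001, -0.0, -0.0], [0.0, 0.0, 0.0, 1.0]]}
0.0188
```

View pics/top0.png

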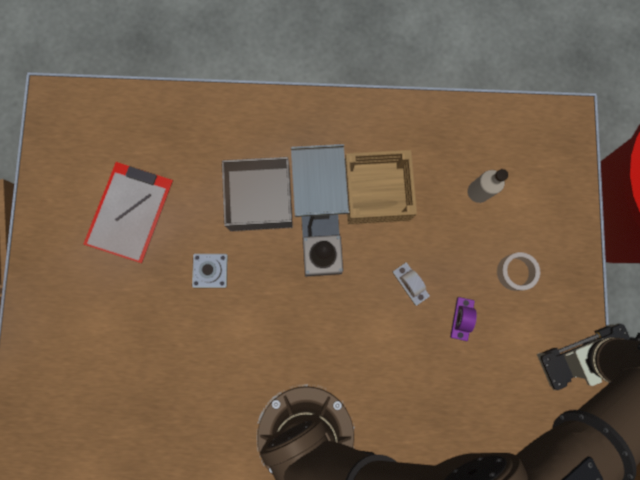

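View pics/side0.png

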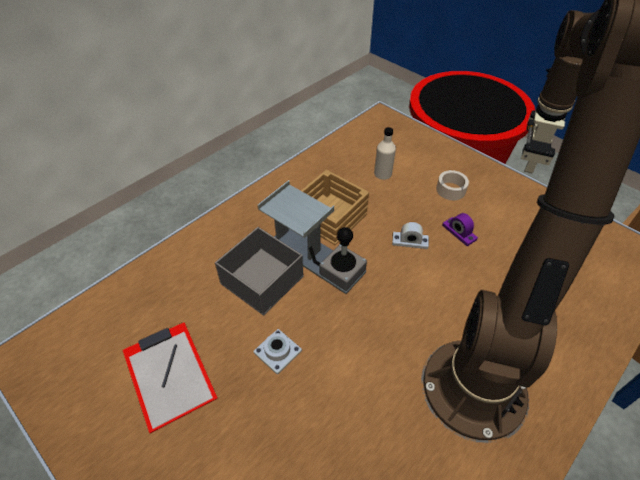

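View pics/wrist0.png

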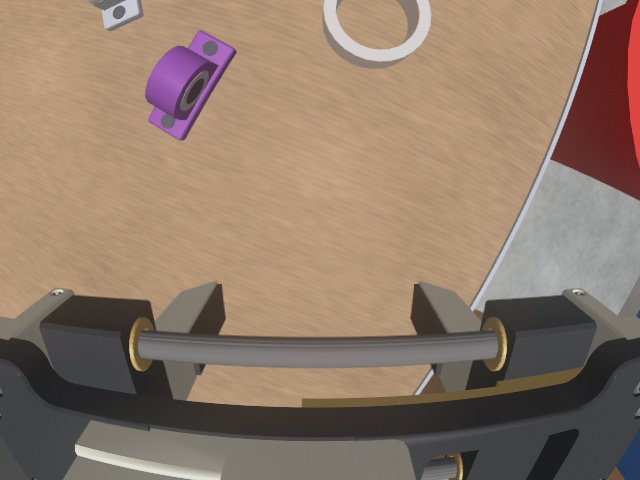

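The top view has three possible targets:
- The silver pillow block at (411,283).
- The purple decoy at (463,319).
- The flange at (209,270).

I choose the silver one at (411,283). The slatted crate is at (380,185), on the right (world −y), and the tote is at (257,192). The knob is at about (323,253).

```bash
cat > h.py <<'E'
import numpy as np,cv2,pickle
from scipy.spatial.transform import Rotation as R
def cloud(d):
    K=d["camera_matrix"];z=d["range_z"];v,u=np.mgrid[:480,:640]
    p=np.stack([(u-K[0,2])/K[0,0]*z,(v-K[1,2])/K[1,1]*z,z],-1)
    w=p@R.from_rotvec(d["attitude"]).as_matrix().T+d["eye"]; w[z==0]=np.nan
    return w
def rect(P):
    (c,s,a)=cv2.minAreaRect((P[:,:2]*1000).astype(np.float32)); return np.round(c,1),np.round(s,1),round(a,2)
E
python3 - <<'E'
from h import *
d=pickle.load(open("top0.pkl","rb"));w=cloud(d);px=d["pixels"]
cv2.imwrite("pics/crop.png",cv2.resize(px[225:350,370:500,::-1],None,fx=5,fy=4.6,interpolation=cv2.INTER_CUBIC))
def sel(u0,u1,v0,v1,z0,z1):
    q=w[v0:v1,u0:u1].reshape(-1,3); return q[(q[:,2]>z0)&(q[:,2]<z1)]
print("table z",np.nanmedian(w[330:370,350:420,2]))
for n,b in dict(foot=(385,436,258,310,.008,.024),all=(385,436,258,310,.008,.1),body=(385,436,258,310,.035,.09),toppart=(385,436,258,310,.062,.09),
  tray=(280,360,140,225,.14,.175),trayrim=(280,360,135,225,.172,.2),crate=(340,425,145,230,.085,.115),tote=(215,295,150,235,.085,.115),console=(298,348,230,280,.045,.07),knob=(298,348,230,280,.15,.22)).items():
    P=sel(*b); print(n,len(P),rect(P),np.round(np.median(P,0),4),P[:,2].max().round(4))
# side view
d=pickle.load(open("side0.pkl","rb"));w=cloud(d)
for n,b in dict(foot=(385,436,215,255,.008,.024),body=(385,436,215,255,.035,.09),toppart=(385,436,215,255,.062,.09),knob=(325,365,220,260,.155,.22),tray=(255,340,180,235,.14,.175),trayrim=(255,340,180,235,.172,.2)).items():
    P=sel(*b); print("S",n,len(P),rect(P),np.round(np.median(P,0),4),P[:,2].max().round(4))
P=sel(325,365,220,260,.158,.22)
for P in(P,):
    A=np.c_[2*P,np.ones(len(P))];x=np.linalg.lstsq(A,(P**2).sum(1),rcond=None)[0];print("sphere",x[:3],np.sqrt(x[3]+x[:3]@x[:3]))
E
```

```text
table z 0.0002737812208062351
foot 365 (array([ 397.9, -264.4]), array([107.6, 128.8]), 86.08) [ 0.389  -0.2575  0.0159] 0.0234
all 776 (array([ 397.9, -264.4]), array([107.6, 128.8]), 86.08) [ 0.3942 -0.2621  0.0359] 0.0775
body 390 (array([ 394.8, -267.6]), array([63.9, 38. ]), 35.33) [ 0.3946 -0.2652  0.0652] 0.0775
toppart 246 (array([ 395.3, -267.9]), array([51.4, 37.1]), 34.9) [ 0.3945 -0.268   0.0693] 0.0775
tray 3497 (array([631.5, -14.5]), array([172.9, 130.1]), 5.21) [ 0.632  -0.0141  0.1651] 0.175
trayrim 271 (array([631.4, -14.6]), array([172.7, 128.8]), 4.72) [ 0.7065 -0.015   0.1796] 0.1881
crate 1167 (array([ 645. , -173.7]), array([171.9, 171.3]), 5.19) [ 0.6484 -0.179   0.0994] 0.1089
tote 692 (array([616.4, 145.1]), array([171.7, 170.6]), 5.2) [0.6213 0.1544 0.0984] 0.1077
console 1006 (array([461.8, -29.7]), array([100.7,  99.9]), 5.24) [ 0.4543 -0.0275  0.0622] 0.07
knob 262 (array([461.3, -29.9]), array([40.4, 40.5]), 1.5) [ 0.4601 -0.0287  0.1905] 0.2008
S foot 261 (array([ 393.7, -264.3]), array([107.6,  49.4]), 35.95) [ 0.3894 -0.253   0.0147] 0.0238
S body 315 (array([ 394.2, -265. ]), array([60.7, 40.9]), 38.55) [ 0.3914 -0.259   0.0604] 0.0746
S toppart 145 (array([ 394.6, -266.3]), array([49.1, 36.7]), 41.7) [ 0.3937 -0.2653  0.0681] 0.0746
S knob 218 (array([458.2, -24.6]), array([41.8, 35.8]), 18.87) [ 0.4538 -0.0212  0.1865] 0.1988
S tray 2051 (array([629.3, -15. ]), array([171.2, 134.9]), 5.94) [ 0.6314 -0.0099  0.1638] 0.1749
S trayrim 219 (array([591.4, -15.8]), array([251.7, 130.3]), 4.81) [ 0.5522 -0.013   0.178 ] 0.1916
sphere [ 0.46015664 -0.02821445  0.17595532] 0.02023597638346056
```

View pics/crop.png

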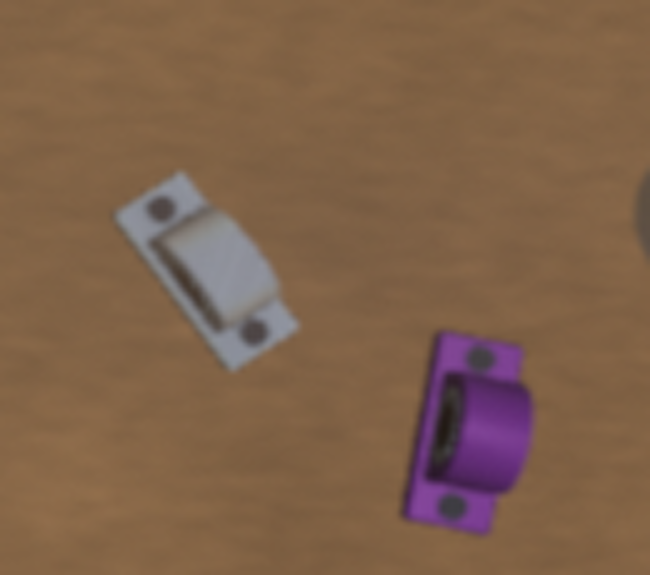

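The crop at (195,270) shows the silver pillow block. The purple decoy is beside it at (470,430). The block's long axis is at about 35.5° yaw, its centre is about (0.3945, −0.2665), and the sorter is yawed about 5.2°.

```bash
cat >> h.py <<'E'
def down(yawdeg):
    # tool x down, tool z (jaw) along yaw
    z=np.array([np.cos(np.radians(yawdeg)),np.sin(np.radians(yawdeg)),0]);x=np.array([0,0,-1.]);return np.c_[x,np.cross(z,x),z]
def go(p,Rt,p0=None,R0=None):
    from cell import status
    if p0 is None:
        s=status.observe();p0=np.array(s["position"]);R0=R.from_rotvec(s["ee_rot"]).as_matrix()
    sh=R0.T@(np.array(p)-p0)/.8; rv=R.from_matrix(R0.T@Rt).as_rotvec()/np.radians(60)
    print("shift",np.round(sh,4),"turn",np.round(rv,4)); return p,Rt
E
python3 - <<'E'
from h import *
from cell import status
s=status.observe();M=R.from_rotvec(s["ee_rot"]).as_matrix();print(M.round(3),np.degrees(np.arctan2(M[1,2],M[0,2])))
for y in(-54.5,125.5): go([.3945,-.2665,.2],down(y))
E
```

```text
[[-0.     0.925  0.381]
 [ 0.001  0.381 -0.925]
 [-1.    -0.    -0.001]] -67.61790120444856
shift [ 0.033   0.3291 -0.285 ] turn [-2.186e-01 -1.100e-03 -1.000e-04]
shift [ 0.033   0.3291 -0.285 ] turn [ 2.7814e+00 -1.0000e-04  1.6000e-03]
```

Call:
step_arm(rows=[[-1,0.02,0.165,-0.143,-0.11,0,0],[-1,0.033,0.329,-0.285,-0.2186,0,0],[-1,0.033,0.329,-0.285,-0.2186,0,0],[-1,0.033,0.329,-0.285,-0.2186,0,0],[-1,0.033,0.329,-0.285,-0.2186,0,0],[-1,0.033,0.329,-0.285,-0.2186,0,0],[-1,0.033,0.329,-0.285,-0.2186,0,0],[-1,0.033,0.329,-0.285,-0.2186,0,0],[-1,0.033,0.329,-0.285,-0.2186,0,0],[-1,0.033,0.329,-0.285,-0.2186,0,0],[-1,0.033,0.329,-0.285,-0.2186,0,0],[-1,0.033,0.329,-0.285,-0.2186,0,0]])

```text
clock: 1.15
position: [0.3941, -0.2678, 0.2003]
ee_rot: [0.742, 1.44, -0.743]
force: [-0.8, 0.0, 0.4]
width: 1.006
```

```bash
python3 - <<'E'
from h import *
from cell import status,cams
s=status.observe();print(np.round(s["position"],4),np.round(s["dq"],3))
d=cams.get_image("wrist");pickle.dump((s,d),open("w1.pkl","wb"))
cv2.imwrite("pics/w1.png",d["pixels"][:,:,::-1])
M=R.from_rotvec(s["ee_rot"]).as_matrix();K=d["camera_matrix"];v,u=np.mgrid[:480,:640];z=d["range_z"]
x=(u-K[0,2])/K[0,0];y=(v-K[1,2])/K[0,0];r=np.hypot(x,y);t=np.tan(r)/np.maximum(r,1e-9)
p=np.stack([x*t*z,y*t*z,z],-1);T=d["tool_from_camera"];w=(p@T[:3,:3].T+T[:3,3])@M.T+s["position"];w[z==0]=np.nan
near=np.hypot(w[...,0]-.3945,w[...,1]+.2665)<.07
for a,b in((.01,.022),(.03,.08),(.062,.08)):
    P=w[near&(w[...,2]>a)&(w[...,2]<b)];print(len(P),rect(P),P[:,2].max())
go([.3945,-.2665,.023],down(-54.5))
E
```

```text
[ 0.3941 -0.2678  0.2003] [ 0.015  0.001  0.01  -0.002 -0.     0.    -0.003]
2056 (array([ 396.1, -268.4]), array([108.6,  46.4]), 35.44) 0.021322359509270056
3220 (array([ 396.6, -267.9]), array([62.6, 36.6]), 35.46) 0.07317211481751448
2315 (array([ 396.2, -268.4]), array([47.2, 35.9]), 36.19) 0.07317211481751448
shift [ 0.2216  0.0019 -0.0013] turn [-0.0019  0.0002  0.0006]
```

View pics/w1.png

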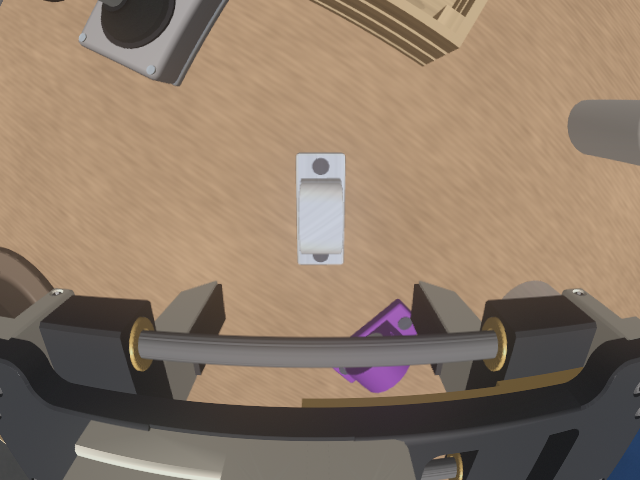

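The wrist view shows the silver block centred and aligned with the jaws at (320,210). The purple decoy is at (385,345), clear of the fingers.

Call:
step_arm(newtons=30, rows=[[-1,0.04,0.002,0.0015,0,0,0],[-1,0.08,0.002,0.0015,0,0,0],[-1,0.12,0.002,0.0015,0,0,0],[-1,0.16,0.002,0.0015,0,0,0],[-1,0.19,0.002,0.0015,0,0,0],[-1,0.21,0.002,0.0015,0,0,0],[-1,0.221,0.002,0.0015,0,0,0],[-1,0.221,0.002,0.0015,0,0,0],[1,0.221,0.002,0.0015,0,0,0],[1,0.221,0.002,0.0015,0,0,0],[1,0.221,0.002,0.0015,0,0,0],[1,0.221,0.002,0.0015,0,0,0]])

```text
clock: 2.2
position: [0.3972, -0.2674, 0.0245]
ee_rot: [0.742, 1.438, -0.742]
force: [0.1, -0.3, -0.2]
width: 0.76
```

Call:
step_arm(rows=[[1,0,0,0,0,0,0],[1,0,0,0,0,0,0],[1,0,0,0,0,0,0],[1,0,0,0,0,0,0]])

```text
clock: 2.53
position: [0.3967, -0.2669, 0.0237]
ee_rot: [0.742, 1.44, -0.742]
force: [-0.4, -0.8, -0.1]
width: 0.473
```

Call:
step_arm(rows=[[1,0,0,0,0,0,0],[1,0,0,0,0,0,0],[1,0,0,0,0,0,0],[1,0,0,0,0,0,0]])

```text
clock: 2.87
position: [0.3968, -0.267, 0.0236]
ee_rot: [0.742, 1.44, -0.742]
force: [0.3, -0.9, 1.5]
width: 0.39
```

Call:
step_arm(rows=[[1,-0.02,0,0,0,0,0],[1,-0.05,0,0,0,0,0],[1,-0.1,0,0,0,0,0],[1,-0.15,0,0,0,0,0],[1,-0.2,0,0,0,0,0],[1,-0.25,0,0,0,0,0],[1,-0.29,0,0,0,0,0],[1,-0.31,0,0,0,0,0],[1,-0.32,0,0,0,0,0],[1,-0.32,0,0,0,0,0]])

```text
clock: 3.7
position: [0.3968, -0.267, 0.2804]
ee_rot: [0.741, 1.439, -0.742]
force: [-0.2, -0.9, -4.6]
width: 0.392
```

```bash
python3 - <<'E'
from h import *
go([.6315,-.0145,.28],down(-84.8))
go([.55,-.2,.28],down(-84.8))
E
```

```text
shift [ 0.0006  0.4221 -0.0866] turn [ 0.5051  0.0013 -0.0009]
shift [0.0006 0.2045 0.043 ] turn [ 0.5051  0.0013 -0.0009]
```

Call:
step_arm(rows=[[1,0,0.02,-0.004,0.05,0,0],[1,0,0.06,-0.012,0.13,0,0],[1,0,0.11,-0.022,0.2,0,0],[1,0,0.16,-0.033,0.27,0,0],[1,0,0.21,-0.043,0.34,0,0],[1,0,0.26,-0.053,0.41,0,0],[1,0,0.31,-0.064,0.46,0,0],[1,0,0.36,-0.074,0.49,0,0],[1,0,0.4,-0.082,0.505,0,0],[1,0,0.422,-0.0866,0.505,0,0],[1,0,0.422,-0.0866,0.505,0,0],[1,0,0.422,-0.0866,0.505,0,0]])

```text
clock: 4.7
position: [0.6304, -0.0131, 0.2761]
ee_rot: [1.138, 1.256, -1.144]
force: [0.2, -0.6, -3.8]
width: 0.388
```

```bash
python3 - <<'E'
from h import *
from cell import cams,status
go([.6315,-.0145,.19],down(-84.8))
for n in("top","side"):
    d=cams.get_image(n);w=cloud(d);cv2.imwrite(f"pics/{n}2.png",cv2.resize(d["pixels"][80:320,180:500,::-1],None,fx=2,fy=2))
    if n=="side":
        near=np.hypot(w[...,0]-.6315,w[...,1]+.0145)<.07
        for a,b in((.24,.3),(.24,.27)):
            P=w[near&(w[...,2]>a)&(w[...,2]<b)];print(len(P),P.min(0),P.max(0))
E
```

```text
shift [0.1077 0.0018 0.0019] turn [ 0.0025 -0.0007  0.0049]
468 [ 0.56697219 -0.03993144  0.25062793] [0.67564145 0.02314451 0.29988851]
274 [ 0.56697219 -0.03993144  0.25062793] [0.67564145 0.01362335 0.26987395]
```

View pics/side2.png

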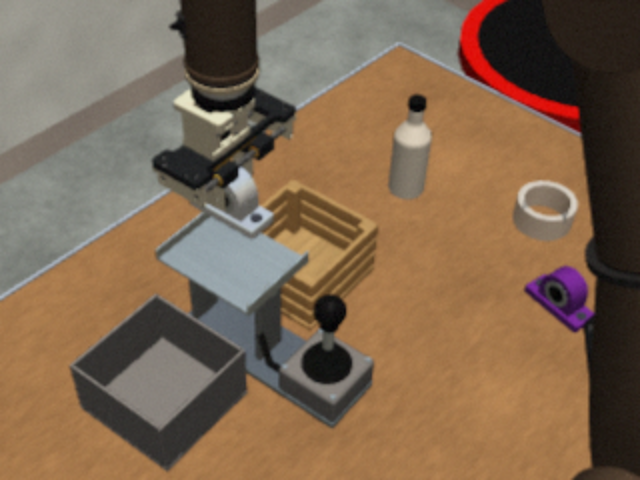

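The side crop shows the casting held over the tray at about (240,205). I'll lower it now.

Call:
step_arm(rows=[[1,0.02,0.001,0.001,0,0,0],[1,0.05,0.001,0.001,0,0,0],[1,0.075,0.001,0.001,0,0,0],[1,0.09,0.001,0.001,0,0,0],[1,0.1,0.001,0.001,0,0,0],[1,0.105,0.001,0.001,0,0,0],[1,0.107,0.001,0.001,0,0,0],[1,0.107,0.001,0.001,0,0,0],[1,0.107,0.001,0.001,0,0,0],[1,0.107,0.001,0.001,0,0,0]])

```text
clock: 5.63
position: [0.6326, -0.015, 0.1949]
ee_rot: [1.143, 1.25, -1.141]
force: [-0.7, -0.2, -3.9]
width: 0.393
```

```bash
python3 - <<'E'
from h import *
from cell import cams,status
s=status.observe();print(np.round(s["position"],4),np.round(s["force"],2))
go([.6315,-.0145,.1886],down(-84.8))
d=cams.get_image("wrist");cv2.imwrite("pics/w3.png",d["pixels"][:,:,::-1])
d=cams.get_image("side");cv2.imwrite("pics/s3.png",cv2.resize(d["pixels"][120:300,220:400,::-1],None,fx=3.3,fy=3.3))
E
```

```text
[ 0.6326 -0.015   0.1949] [-0.69 -0.2  -3.9 ]
shift [ 0.0079 -0.0014 -0.0008] turn [ 0.0001  0.0001 -0.0016]
```

View pics/w3.png

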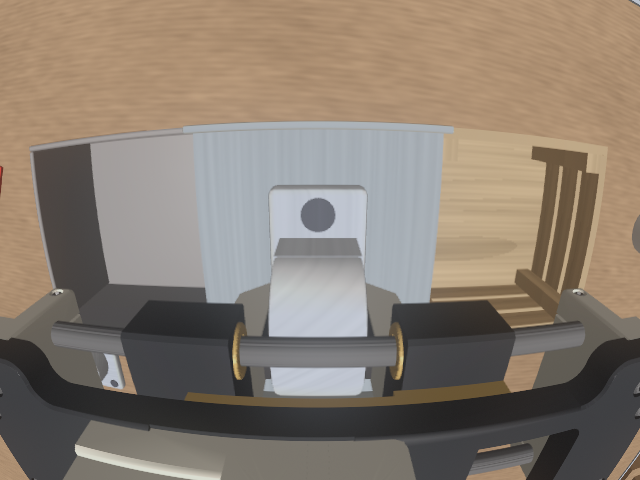

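View pics/s3.png

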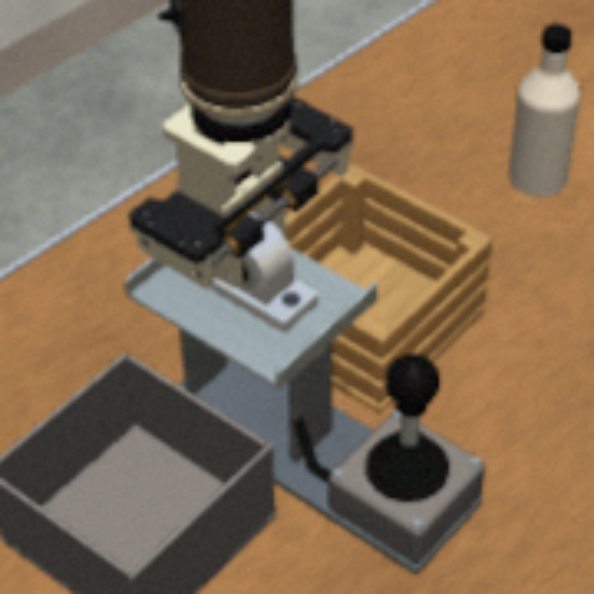

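The casting is square to the tray and centred, with its foot at (318,215) in the wrist view. It is about 6 mm above the tray, so I'll do a slow final descent.

Call:
step_arm(rows=[[1,0.001,-0.001,0,0,0,0],[1,0.002,-0.001,0,0,0,0],[1,0.003,-0.001,0,0,0,0],[1,0.004,-0.001,0,0,0,0],[1,0.005,-0.001,0,0,0,0],[1,0.006,-0.001,0,0,0,0],[1,0.0065,-0.001,0,0,0,0],[1,0.007,-0.001,0,0,0,0],[1,0.007,-0.001,0,0,0,0],[1,0.007,-0.001,0,0,0,0]])

```text
clock: 6.57
position: [0.6315, -0.0152, 0.1887]
ee_rot: [1.142, 1.25, -1.142]
force: [0.6, 0.6, -0.2]
width: 0.387
```

Contact is confirmed: the weight has gone off the wrist. Next I'll open gently.

Call:
step_arm(rows=[[0.2,0,0,0,0,0,0],[0.1,0,0,0,0,0,0],[0,0,0,0,0,0,0],[-0.15,0,0,0,0,0,0],[-0.3,0,0,0,0,0,0],[-0.45,0,0,0,0,0,0],[-0.5,0,0,0,0,0,0],[-0.5,0,0,0,0,0,0],[-0.5,0,0,0,0,0,0],[-0.5,0,0,0,0,0,0]])

```text
clock: 7.4
position: [0.6313, -0.0152, 0.1883]
ee_rot: [1.142, 1.251, -1.142]
force: [-0.1, -0.5, -0.2]
width: 0.752
```

```bash
python3 - <<'E'
from h import *
from cell import cams,status
s=status.observe();print(np.round(s["position"],4),np.round(s["force"],2))
d=cams.get_image("wrist");cv2.imwrite("pics/w4.png",d["pixels"][:,:,::-1])
E
```

```text
[ 0.6313 -0.0152  0.1883] [-0.08 -0.54 -0.24]
```

View pics/w4.png

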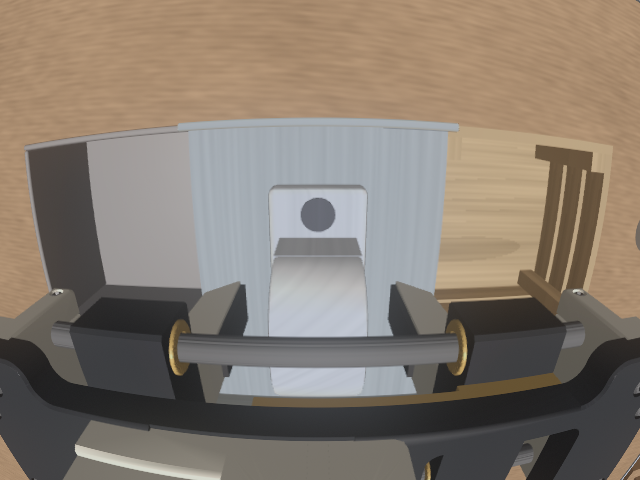

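Call:
step_arm(rows=[[-0.5,-0.01,0,0,0,0,0],[-0.5,-0.03,0,0,0,0,0],[-0.5,-0.06,0,0,0,0,0],[-0.5,-0.1,0,0,0,0,0],[-0.5,-0.14,0,0,0,0,0],[-0.5,-0.15,0,0,0,0,0],[-0.5,-0.15,-0.02,0,0,0,0],[-0.5,-0.15,-0.06,0,0,0,0],[-0.5,-0.15,-0.1,0,0,0,0],[-0.5,-0.15,-0.1,0,0,0,0],[-0.5,-0.15,-0.1,0,0,0,0]])

```text
clock: 8.37
position: [0.5505, -0.0228, 0.3093]
ee_rot: [1.142, 1.249, -1.142]
force: [-0.1, 0.1, -0.4]
width: 0.747
```

```bash
python3 - <<'E'
from h import *
from cell import cams,status
s=status.observe();print(np.round(s["position"],4),np.round(s["force"],2),np.round(s["joints"],2))
d=cams.get_image("side");w=cloud(d);cv2.imwrite("pics/s5.png",cv2.resize(d["pixels"][120:300,220:400,::-1],None,fx=3.3,fy=3.3))
P=w[220:260,325:365].reshape(-1,3);P=P[(P[:,2]>.158)&(P[:,2]<.22)];A=np.c_[2*P,np.ones(len(P))];x=np.linalg.lstsq(A,(P**2).sum(1),rcond=None)[0];print("sphere",x[:3])
P=w.reshape(-1,3);P=P[(np.hypot(P[:,0]-.6315,P[:,1]+.0145)<.08)&(P[:,2]>.14)&(P[:,2]<.245)]
T=P[P[:,2]<.172];A=np.c_[T[:,:2],np.ones(len(T))];print("tray plane",np.linalg.lstsq(A,T[:,2],rcond=None)[0])
B=P[P[:,2]>.2];print("body",rect(B))
go([.4608,-.0298,.27],down(-84.8));go([.4608,-.0298,.156],down(-84.8))
E
```

```text
[ 0.5505 -0.0228  0.3093] [-0.05  0.06 -0.35] [ 0.15  0.27 -0.27  1.61  0.08  1.27 -1.61]
sphere [ 0.46008181 -0.02787418  0.17565947]
tray plane [-0.00096554 -0.00315453  0.16453689]
body (array([626.9, -12. ]), array([65.4, 40.5]), 5.32)
shift [ 0.0488 -0.114  -0.0013] turn [-0.0002  0.0004 -0.0014]
shift [ 0.1913 -0.1142 -0.0014] turn [-0.0002  0.0004 -0.0014]
```

View pics/s5.png

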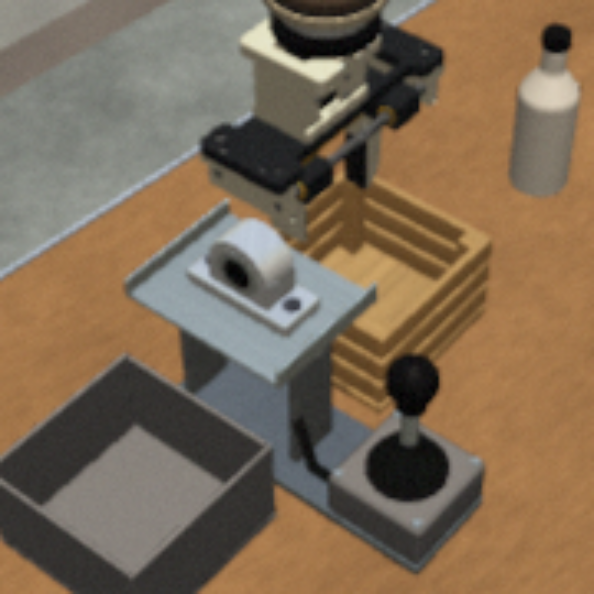

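The side crop shows the casting level and free on the tray at (245,270). The stick is upright with its knob at (412,383). Next I move above the knob with the gripper open.

Call:
step_arm(rows=[[-1,0,-0.03,0,0,0,0],[-1,0.01,-0.07,0,0,0,0],[-1,0.03,-0.1,-0.001,0,0,0],[-1,0.045,-0.114,-0.001,0,0,0],[-1,0.049,-0.114,-0.001,0,0,0],[-1,0.049,-0.114,-0.001,0,0,0],[-1,0.049,-0.114,-0.001,0,0,0]])

```text
clock: 9.0
position: [0.4624, -0.0297, 0.2697]
ee_rot: [1.143, 1.25, -1.141]
force: [0.4, 0.1, 0.1]
width: 1.002
```

Call:
step_arm(rows=[[-1,0.003,0,0.02,0,0.11,0],[-1,0.006,0,0.03,0,0.22,0],[-1,0.009,0,0.044,0,0.33,0],[-1,0.0125,0,0.0533,0,0.439,0],[-1,0.0125,0,0.0533,0,0.439,0],[-1,0.0125,0,0.0533,0,0.439,0],[-1,0.0125,0,0.0533,0,0.439,0]])

```text
clock: 9.58
position: [0.4657, -0.0724, 0.2592]
ee_rot: [1.456, 1.595, -0.904]
force: [-0.6, -0.1, 0.9]
width: 0.999
```

```bash
python3 - <<'E'
from h import *
from cell import status
s=status.observe();print(np.round(s["position"],4),np.round(s["joints"],3))
M=R.from_rotvec(s["ee_rot"]).as_matrix();print(R.from_matrix(down(-84.8).T@M).as_rotvec(), (s["position"]-np.array([.4608,-.0298,.27])))
E
```

```text
[ 0.4657 -0.0724  0.2592] [ 0.519  0.308 -0.208  1.786 -0.375  1.265 -1.013]
[-5.47491942e-04  4.59118493e-01  3.11267654e-04] [ 0.00491978 -0.04258459 -0.01075259]
```

The tilted pose is reachable. I'll return to upright and lower over the knob.

```bash
python3 - <<'E'
from h import *
go([.4608,-.0298,.27],down(-84.8))
E
```

```text
shift [ 0.0117 -0.0013 -0.054 ] turn [ 5.000e-04 -4.384e-01 -3.000e-04]
```

Call:
step_arm(rows=[[-1,0.003,0,-0.013,0,-0.11,0],[-1,0.006,0,-0.027,0,-0.22,0],[-1,0.009,-0.001,-0.044,0,-0.33,0],[-1,0.0117,-0.001,-0.054,0,-0.4385,0],[-1,0.0117,-0.001,-0.054,0,-0.4385,0],[-1,0.0117,-0.001,-0.054,0,-0.4385,0],[-1,0.0117,-0.001,-0.054,0,-0.4385,0],[-1,0.0117,-0.001,-0.054,0,-0.4385,0]])

```text
clock: 10.25
position: [0.46, -0.0303, 0.2701]
ee_rot: [1.143, 1.251, -1.142]
force: [-0.7, -0.4, 0.3]
width: 0.998
```

```bash
python3 - <<'E'
from h import *
from cell import cams,status
s=status.observe();print(np.round(s["position"],4))
d=cams.get_image("wrist");cv2.imwrite("pics/w6.png",d["pixels"][:,:,::-1])
M=R.from_rotvec(s["ee_rot"]).as_matrix();K=d["camera_matrix"];v,u=np.mgrid[:480,:640];z=d["range_z"]
x=(u-K[0,2])/K[0,0];y=(v-K[1,2])/K[0,0];r=np.hypot(x,y);t=np.tan(r)/np.maximum(r,1e-9)
p=np.stack([x*t*z,y*t*z,z],-1);T=d["tool_from_camera"];w=(p@T[:3,:3].T+T[:3,3])@M.T+s["position"];w[z==0]=np.nan
P=w[(np.hypot(w[...,0]-.461,w[...,1]+.029)<.03)&(w[...,2]>.16)&(w[...,2]<.21)]
A=np.c_[2*P,np.ones(len(P))];x=np.linalg.lstsq(A,(P**2).sum(1),rcond=None)[0];print(len(P),"sphere",x[:3],np.sqrt(x[3]+x[:3]@x[:3]))
go([.4608,-.0298,.156],down(-84.8))
E
```

```text
[ 0.46   -0.0303  0.2701]
2933 sphere [ 0.46200558 -0.03032566  0.17534752] 0.0215866397490569
shift [ 0.1423  0.0012 -0.001 ] turn [-0.0017 -0.0008  0.0001]
```

View pics/w6.png

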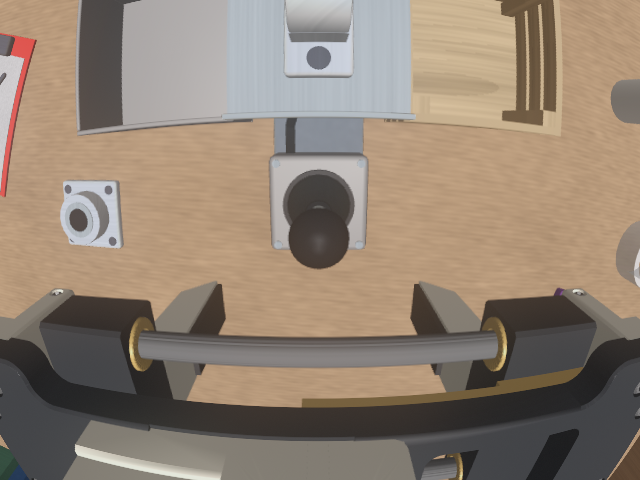

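The wrist view shows the knob at (319,238), centred between the jaws. The casting is still on the tray at (318,40). I'll descend over the knob and close softly.

Call:
step_arm(newtons=20, rows=[[-1,0.03,0.002,0,0,0,0],[-1,0.06,0.002,0,0,0,0],[-1,0.09,0.002,0,0,0,0],[-1,0.115,0.002,0,0,0,0],[-1,0.13,0.002,0,0,0,0],[-1,0.14,0.002,0,0,0,0],[-1,0.142,0.002,0,0,0,0],[-1,0.142,0.002,0,0,0,0],[-0.4,0.142,0.002,0,0,0,0],[-0.1,0.142,0.002,0,0,0,0],[-0.1,0.142,0.002,0,0,0,0],[-0.1,0.142,0.002,0,0,0,0]])

```text
clock: 11.3
position: [0.4618, -0.0296, 0.1569]
ee_rot: [1.143, 1.25, -1.141]
force: [0.4, -0.6, -0.5]
width: 0.761
```

Call:
step_arm(rows=[[-0.1,0,0,0,0,0,0],[-0.05,0,0,0,0,0,0],[0,0,0,0,0,0,0],[0.05,0,0,0,0,0,0],[0.1,0,0,0,0,0,0],[0.2,0,0,0,0,0,0],[0.4,0,0,0,0,0,0],[1,0,0,0,0,0,0],[1,0,0,0,0,0,0]])

```text
clock: 12.05
position: [0.4615, -0.0296, 0.1563]
ee_rot: [1.142, 1.251, -1.142]
force: [-0.4, -0.6, 1.2]
width: 0.468
```

```bash
python3 - <<'E'
from h import *
from cell import cams,status
s=status.observe();print(np.round(s["position"],4),np.round(s["force"],2),s["width"])
d=cams.get_image("side");w=cloud(d);cv2.imwrite("pics/s7.png",cv2.resize(d["pixels"][120:300,220:400,::-1],None,fx=3.3,fy=3.3))
M=R.from_rotvec(s["ee_rot"]).as_matrix();print(R.from_matrix(down(-84.8).T@M).as_rotvec())
for k in range(1,13):
    t=.46*k/12; print([round(v,4) for v in (.096*(1-np.cos(t))/.8,.096*np.sin(t)/.8,t/1.0472)])
E
```

```text
[ 0.4615 -0.0296  0.1563] [-0.44 -0.59  1.2 ] 0.4679010058993702
[-9.50767207e-05  4.24828810e-04 -1.59350276e-05]
[np.float64(0.0001), np.float64(0.0046), 0.0366]
[np.float64(0.0004), np.float64(0.0092), 0.0732]
[np.float64(0.0008), np.float64(0.0138), 0.1098]
[np.float64(0.0014), np.float64(0.0183), 0.1464]
[np.float64(0.0022), np.float64(0.0229), 0.183]
[np.float64(0.0032), np.float64(0.0274), 0.2196]
[np.float64(0.0043), np.float64(0.0318), 0.2562]
[np.float64(0.0056), np.float64(0.0362), 0.2928]
[np.float64(0.0071), np.float64(0.0406), 0.3294]
[np.float64(0.0087), np.float64(0.0449), 0.3661]
[np.float64(0.0105), np.float64(0.0491), 0.4027]
[np.float64(0.0125), np.float64(0.0533), 0.4393]
```

View pics/s7.png

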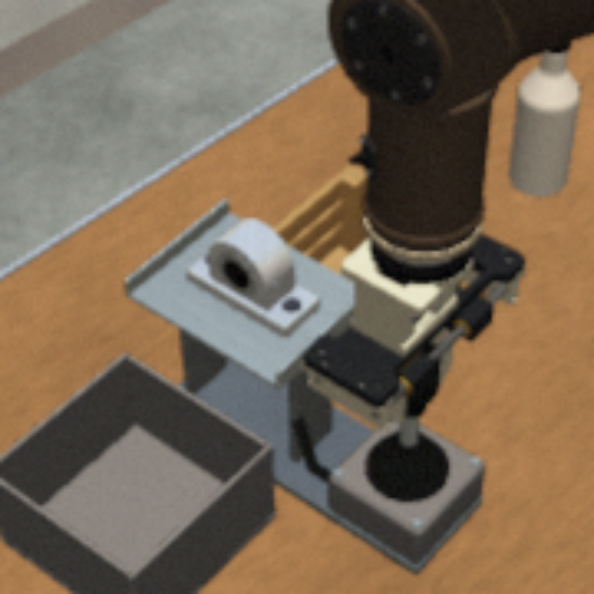

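The knob is gripped at 43 mm. I'll tilt along the stick's own arc towards the crate, in two halves.

Call:
step_arm(newtons=25, rows=[[1,0,0,0.0006,0,0.0048,0],[1,0,0,0.0018,0,0.0143,0],[1,0.0001,0,0.0036,0,0.0286,0],[1,0.0002,0,0.006,0,0.0477,0],[1,0.0003,0,0.0084,0,0.0668,0],[1,0.0005,0,0.0108,0,0.0859,0],[1,0.0007,0,0.0132,0,0.105,0],[1,0.001,0,0.0156,0,0.1241,0],[1,0.0013,0,0.0179,0,0.1432,0],[1,0.0018,0,0.0209,0,0.1671,0],[1,0.0024,0,0.0238,0,0.191,0],[1,0.003,0,0.0268,0,0.2149,0]])

```text
clock: 13.1
position: [0.4634, -0.051, 0.1541]
ee_rot: [1.3, 1.423, -1.033]
force: [-2.0, 1.2, 2.9]
width: 0.465
```

Call:
step_arm(rows=[[1,0,0,0.003,0,0.0239,0],[1,0.0002,0,0.006,0,0.0477,0],[1,0.0003,0,0.009,0,0.0716,0],[1,0.0006,0,0.012,0,0.0955,0],[1,0.0009,0,0.015,0,0.1194,0],[1,0.0013,0,0.0179,0,0.1432,0],[1,0.0018,0,0.0209,0,0.1671,0],[1,0.0023,0,0.0233,0,0.1862,0],[1,0.0026,0,0.025,0,0.2005,0],[1,0.003,0,0.0268,0,0.2149,0],[1,0.0032,0,0.0277,0,0.2225,0],[1,0.0034,0,0.0283,0,0.2273,0]])

```text
clock: 14.1
position: [0.4654, -0.0724, 0.1466]
ee_rot: [1.461, 1.599, -0.9]
force: [-3.6, 1.9, 9.8]
width: 0.464
```

```bash
python3 - <<'E'
from h import *
from cell import cams,status
s=status.observe();print(np.round(s["position"],4),np.round(s["force"],2),s["width"])
M=R.from_rotvec(s["ee_rot"]).as_matrix();print(R.from_matrix(down(-84.8).T@M).as_rotvec())
g=s["position"]-M[:,0]*.0188; d=g-np.array([.4617,-.0298,.06]); print("stick angle from grasp pt",np.arctan2(-(d[1]*np.cos(.0908)-d[0]*np.sin(.0908)),d[2]),np.linalg.norm(d))
d=cams.get_image("side");cv2.imwrite("pics/s8.png",cv2.resize(d["pixels"][120:300,220:400,::-1],None,fx=3.3,fy=3.3))
w=cloud(d);P=w[175:245,250:345].reshape(-1,3);P=P[(np.hypot(P[:,0]-.6315,P[:,1]+.0145)<.075)&(P[:,2]>.12)&(P[:,2]<.2)]
A=np.c_[P[:,:2],np.ones(len(P))]
for i in range(4):
    c=np.linalg.lstsq(A,P[:,2],rcond=None)[0];k=abs(A@c-P[:,2])<.006;A,P=A[k],P[k]
print("tray slope",c,len(P),np.arctan(np.hypot(*c[:2])))
E
```

```text
[ 0.4654 -0.0724  0.1466] [-3.64  1.85  9.77] 0.4642957718702333
[2.87054100e-04 4.65540359e-01 5.08141752e-04]
stick angle from grasp pt 0.45935914474469286 0.1154126942870571
tray slope [-0.03898989  0.48067595  0.19458038] 788 0.44935084188810503
```

View pics/s8.png

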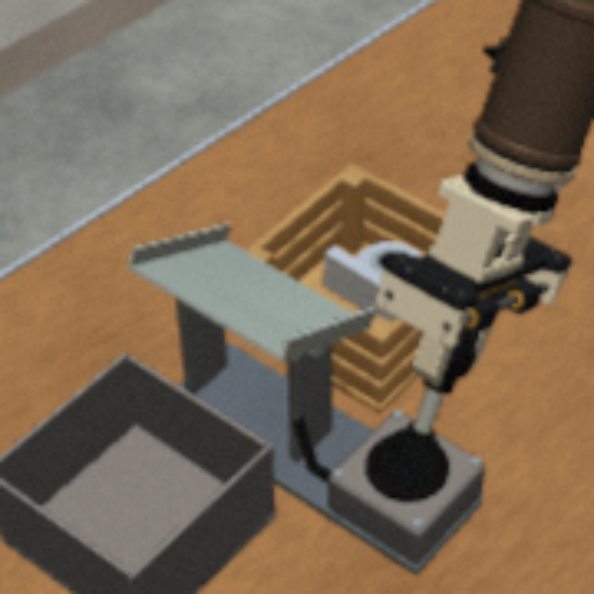

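The casting is leaving the tray into the crate, at about (365,265). I'll add a small push to be sure of the stop and hold for about 2 s.

Call:
step_arm(rows=[[1,0,0,0.0007,0,0.005,0],[1,0,0,0.0014,0,0.0105,0],[1,0,0,0.0014,0,0.0105,0],[1,0,0,0.0014,0,0.0105,0],[1,0,0,0.0014,0,0.0105,0],[1,0,0,0.0014,0,0.0105,0],[1,0,0,0.0014,0,0.0105,0],[1,0,0,0.0014,0,0.0105,0],[1,0,0,0.0014,0,0.0105,0],[1,0,0,0.0014,0,0.0105,0],[1,0,0,0.0014,0,0.0105,0],[1,0,0,0.0014,0,0.0105,0]])

```text
clock: 15.15
position: [0.4655, -0.073, 0.1464]
ee_rot: [1.467, 1.607, -0.894]
force: [-3.0, 0.6, 8.7]
width: 0.463
```

Call:
step_arm(rows=[[1,0,0,0,0,0,0],[1,0,0,0,0,0,0],[1,0,0,0,0,0,0],[1,0,0,0,0,0,0],[1,0,0,0,0,0,0],[1,0,0,0,0,0,0],[1,0,0,0,0,0,0],[1,0,0,0,0,0,0],[1,0,0,0,0,0,0],[1,0,0,0,0,0,0],[1,0,0,0,0,0,0]])

```text
clock: 16.07
position: [0.4654, -0.073, 0.1464]
ee_rot: [1.467, 1.607, -0.894]
force: [-3.1, 1.0, 8.1]
width: 0.464
```

```bash
python3 - <<'E'
from h import *
from cell import cams,status
s=status.observe();print(np.round(s["position"],4),np.round(s["force"],2),s["width"])
M=R.from_rotvec(s["ee_rot"]).as_matrix();print(R.from_matrix(down(-84.8).T@M).as_rotvec())
g=s["position"]-M[:,0]*.0188; d=g-np.array([.4617,-.0298,.06]); print("stick angle",np.arctan2(-(d[1]*np.cos(.0908)-d[0]*np.sin(.0908)),d[2]),np.linalg.norm(d))
d=cams.get_image("top");cv2.imwrite("pics/t9.png",cv2.resize(d["pixels"][120:300,220:440,::-1],None,fx=3.3,fy=3.3))
# return rows to theta=0
for t in (.02,.05,.085,.12,.155,.19,.235): print(t,[round(v,4) for v in(.12*(1-np.cos(t)),-.12*np.sin(t),-t/1.0472)])
E
```

```text
[ 0.4654 -0.073   0.1464] [-3.05  1.03  8.07] 0.4643626176022632
[-4.58421679e-04  4.75926811e-01  5.45042644e-04]
stick angle 0.46695362474343277 0.11544525828142385
0.02 [np.float64(0.0), np.float64(-0.0024), -0.0191]
0.05 [np.float64(0.0001), np.float64(-0.006), -0.0477]
0.085 [np.float64(0.0004), np.float64(-0.0102), -0.0812]
0.12 [np.float64(0.0009), np.float64(-0.0144), -0.1146]
0.155 [np.float64(0.0014), np.float64(-0.0185), -0.148]
0.19 [np.float64(0.0022), np.float64(-0.0227), -0.1814]
0.235 [np.float64(0.0033), np.float64(-0.0279), -0.2244]
```

View pics/t9.png

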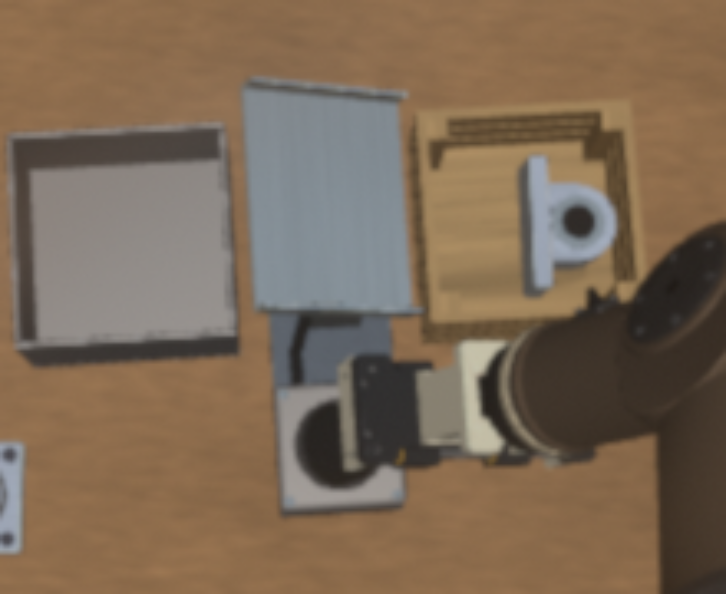

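The casting lies wholly inside the crate at (565,220), and the stop was held for about 2 s. Now I'll ease back along the same arc.

Call:
step_arm(rows=[[1,0,0,-0.0006,0,-0.0048,0],[1,0,0,-0.0018,0,-0.0143,0],[1,0.0001,0,-0.0036,0,-0.0286,0],[1,0.0002,0,-0.006,0,-0.0477,0],[1,0.0003,0,-0.0086,0,-0.0688,0],[1,0.0005,0,-0.0114,0,-0.0907,0],[1,0.0008,0,-0.0141,0,-0.1127,0],[1,0.0012,0,-0.017,0,-0.1356,0],[1,0.0016,0,-0.0198,0,-0.1585,0],[1,0.0022,0,-0.0227,0,-0.1814,0],[1,0.0027,0,-0.0255,0,-0.2044,0],[1,0.0034,0,-0.0283,0,-0.2273,0]])

```text
clock: 17.12
position: [0.4635, -0.0518, 0.1539]
ee_rot: [1.306, 1.43, -1.028]
force: [-1.5, 0.2, 3.4]
width: 0.467
```

Call:
step_arm(rows=[[1,0,0,-0.0029,0,-0.0229,0],[1,0.0001,0,-0.0058,0,-0.0458,0],[1,0.0003,0,-0.0086,0,-0.0688,0],[1,0.0006,0,-0.0115,0,-0.0917,0],[1,0.0009,0,-0.0144,0,-0.1146,0],[1,0.0012,0,-0.0172,0,-0.1375,0],[1,0.0016,0,-0.0198,0,-0.1585,0],[1,0.0021,0,-0.0222,0,-0.1776,0],[1,0.0025,0,-0.0243,0,-0.1948,0],[1,0.0028,0,-0.0261,0,-0.2091,0],[1,0.0031,0,-0.0272,0,-0.2187,0],[1,0.0033,0,-0.0279,0,-0.2244,0]])

```text
clock: 18.12
position: [0.4615, -0.0297, 0.1563]
ee_rot: [1.143, 1.252, -1.141]
force: [-0.6, -0.6, 2.5]
width: 0.467
```

Call:
step_arm(rows=[[1,0,0,0,0,0,0],[1,0,0,0,0,0,0],[1,0,0,0,0,0,0],[1,0,0,0,0,0,0]])

```text
clock: 18.45
position: [0.4615, -0.0299, 0.1563]
ee_rot: [1.144, 1.252, -1.142]
force: [-0.5, 0.2, 2.7]
width: 0.467
```

```bash
python3 - <<'E'
from h import *
from cell import cams,status
s=status.observe();print(np.round(s["position"],4),np.round(s["force"],2),s["width"])
M=R.from_rotvec(s["ee_rot"]).as_matrix();print(R.from_matrix(down(-84.8).T@M).as_rotvec())
go([.4615,-.0296,.1563],down(-84.8))
d=cams.get_image("top");w=cloud(d);P=w[140:225,280:360].reshape(-1,3);P=P[(np.hypot(P[:,0]-.6315,P[:,1]+.0145)<.07)&(P[:,2]>.14)&(P[:,2]<.19)]
A=np.c_[P[:,:2],np.ones(len(P))];print("tray slope",np.linalg.lstsq(A,P[:,2],rcond=None)[0],len(P))
E
```

```text
[ 0.4615 -0.0299  0.1563] [-0.55  0.25  2.68] 0.4672486973397676
[4.17363411e-04 1.92332413e-03 2.37887910e-05]
shift [ 0.      0.     -0.0004] turn [-0.0004 -0.0018 -0.    ]
tray slope [-0.00053353 -0.00859124  0.16526386] 2183
```

The stick is centred to within a few mrad. I'll make a tiny correction, then let go gently.

Call:
step_arm(newtons=5, rows=[[1,0,0,-0.0003,0,-0.001,0],[1,0,0,-0.0004,0,-0.0018,0],[1,0,0,-0.0004,0,-0.0018,0],[0.06,0,0,-0.0004,0,-0.0018,0],[0.04,0,0,-0.0004,0,-0.0018,0],[0.0,0,0,-0.0004,0,-0.0018,0],[-0.1,0,0,-0.0004,0,-0.0018,0],[-0.3,0,0,-0.0004,0,-0.0018,0],[-0.6,0,0,-0.0004,0,-0.0018,0],[-1,0,0,-0.0004,0,-0.0018,0],[-1,0,0,-0.0004,0,-0.0018,0],[-1,0,0,-0.0004,0,-0.0018,0]])

```text
clock: 19.5
position: [0.4614, -0.0295, 0.1563]
ee_rot: [1.142, 1.251, -1.142]
force: [-0.3, -0.6, -0.7]
width: 0.862
```

Call:
step_arm(rows=[[-1,0,0,0,0,0,0],[-1,0,0,0,0,0,0],[-1,0,0,0,0,0,0],[-1,-0.02,0,0,0,0,0],[-1,-0.05,0,0,0,0,0],[-1,-0.09,0,0,0,0,0],[-1,-0.13,0,0,0,0,0],[-1,-0.17,0,0,0,0,0],[-1,-0.2,0,0,0,0,0],[-1,-0.2,0,0,0,0,0],[-1,-0.2,0,0,0,0,0]])

```text
clock: 20.42
position: [0.4622, -0.0294, 0.3175]
ee_rot: [1.143, 1.248, -1.14]
force: [-0.0, 0.0, -1.7]
width: 1.0
```

```bash
python3 - <<'E'
from h import *
from cell import cams,status
s=status.observe();print(s["clock"],np.round(s["position"],4),np.round(s["force"],2),s["width"],np.abs(s["dq"]).max())
for n in("top","side"):
    d=cams.get_image(n);cv2.imwrite(f"pics/{n}10.png",d["pixels"][:,:,::-1])
E
```

```text
20.4167 [ 0.4622 -0.0294  0.3175] [-0.01  0.04 -1.67] 1.0003427141686088 0.05134393807577885
```

View pics/top10.png

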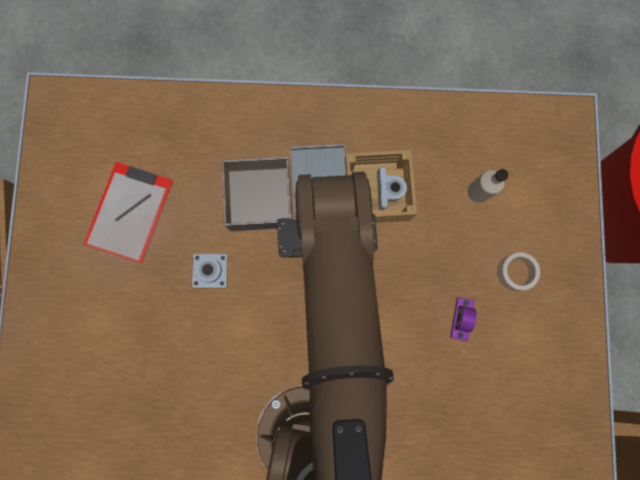

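View pics/side10.png

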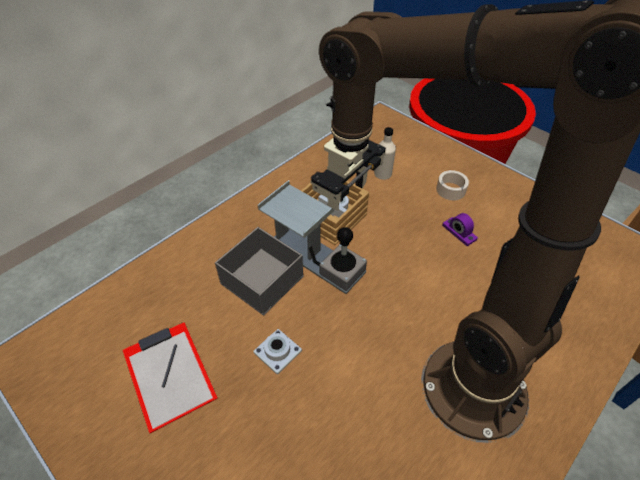

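The top view shows the casting inside the crate at (393,188). The side view shows the stick upright at (344,240) and the tray level. The flange, clipboard, tape, bottle and purple decoy sit at their first pixel positions, and the gripper is clear of everything. I'll let it settle and hand in.

Call:
step_arm(rows=[[-1,0,0,0,0,0,0],[-1,0,0,0,0,0,0],[-1,0,0,0,0,0,0],[-1,0,0,0,0,0,0]])

```text
clock: 20.85
position: [0.4612, -0.0294, 0.3157]
ee_rot: [1.141, 1.251, -1.143]
force: [-0.4, 0.4, 0.6]
width: 1.004
```

```bash
python3 -c "
from cell import arm
print(arm.sign_off())"
```

```text
the job is handed in; nothing more can be done
None
```

The casting is in the slatted crate and the job was handed in at about 21 s. I set it centred and square on the tray, then gripped the joystick knob and tilted it along its own arc to the stop. I held it there for about 2 s. I then eased the knob back to centre over 2 s, still gripped, and let go.

**Last checks:**
- **Casting:** the top view shows it fully inside the crate. It lies on its side, not upright.
- **Joystick and tray:** the side view shows the stick upright and the tray level. Just before letting go, the tool measured 0.002 rad off centre and the tray's slope about 0.009 rad. I corrected the tool offset.
- **Bystanders:** the flange, clipboard, tape, bottle and purple decoy are at their starting pixels.
- **Forces:** the largest wrist force I read was about 11 N.

**Disagreement:** at the first full tilt, the grasp point gave 0.459 rad but the tray depth fit gave 0.449 rad. I pushed about 1 mm further to be sure of the stop, after which the grasp point gave 0.467 rad.

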